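# Open the safety-capped developer bottle in its cradle

### The arm

A 7-joint arm with a two-finger parallel gripper is mounted at the origin on the work surface. World frame = base frame: x ahead of the robot, y to its left, z up, the work surface at z = 0. Lengths are in m, angles in degrees, forces in N, time in s.
With the tool pointing down it reaches from about 0.4 to 0.9 m from the base axis. Payload 5.6 kg.
Tool frame: the origin (TCP) lies midway between the tips of the shut fingers; the grasp point (between the pads) lies 19 mm behind it; x points along the fingers, y is the direction in which the jaws open and shut, and the axes are right-handed (so a half turn about x gives the same grasp; the last joint's range is limited). The gripper opens to 92 mm and grips with 3 to 60 N. Pads are 20 mm wide; open, the fingers measure 128 mm over their backs; the gripper's body (75 mm by 189 mm) begins 69 mm behind the grasp point.
Start: joints at [65.776, 26.786, -0.665, 91.828, 0.344, 61.387, -3.226], TCP at [0.241, -0.604, 0.215] pointing down, gripper open.
Joint ranges: [-144.91, 144.91], [-17.63, 115.5], [-89.93, 88.59], [15.96, 139.68], [-74.01, 254.01], [8.47, 105.57], [-167.45, 167.45]. Speed limits (degrees/s): [147.25, 147.25, 180, 180, 180, 180, 180].

### API

Orientations are given as a 3x3 rotation matrix whose columns are the frame's x, y, z axes.
In Python, from plant import state, snapshot, calibration, close_job gives the robot as it stands.
- The arm moves only by the tool servo_tool, never from a script. Its argument "increments" is a list of rows, each a list of 3 entries, a list of its own where there are three numbers: the shift along the tool's x, y, z in mm, then the turn, a rotation vector about the tool's x, y, z in rad, then the gripper's target within -1 to 1 (shut at 1, half-way at 0, fully open at -1). In form: [[[tx, ty, tz], [ax, ay, az], hand], ...]. A call has 1 to 8 rows; each row shifts and turns the commanded pose from where the row before left it, along the tool's axes as they then stand; what a row does not reach is not made up. A row lasts 1/10 s, in which the tool goes at most 50 mm and 8.59 degrees, less where a joint would pass 70% of its speed; a pose out of reach is approached as far as the arm can. A call is refused whole if a number of a shift passes 50 or a number of a turn 0.15, either way. A call with a gripper value outside its range is refused whole. The fingers move at their own pace and stop on an object; "squeeze" is the grip in N (left out, the last holds). Time passes only in rows, so rows that do not move let the fingers close. It gives the time, the measured TCP pose, the force and the opening at its end, in the units of the state.
- state(): the state, without advancing time (a new reading comes with each control period).
- snapshot(name): name is "side" or "top"; returns (picture, depth): 420x560x3 uint8, red, green, blue; 420x560 float32, m along the optical axis (not along the pixel's ray), 0 where there is no reading.
- calibration(name): a dict with "fx", "fy", "cx", "cy" (pixels), "distortion" ([k1, k2, p1, p2, k3] as OpenCV has them; the pictures are not rectified), "R" (3x3) and "t" (3): a world point X has camera coordinates R X + t. Camera axes: x right, y down, z forward; pixel columns grow to the right and rows downward; lengths in m; the calibration is good to about 2 mm. A picture is of the moment at which its call begins. calibration takes no time and is no camera call.
- close_job(): hands the job in, once; it reports no verdict.
The state is a dict: "time_s": time; "joint_pos": joint angles; "dq": joint speeds; "joint_efforts": joint torques, N m; "position": TCP position; "eef_rot": TCP orientation; "ft_force": force on the tool from outside, world axes, zero at the start; "wrist_torque": the same for the moment, N m; "width": finger opening in m.
Only numpy, scipy, OpenCV 4.12 (cv2) and the standard library are available. Lean on these libraries where they do the work, as an engineer would, in place of code of your own. Each camera call takes 0.05 s, during which the arm holds its last target.

### The job

Stand the square amber bottle upright in the raised steel cradle that keeps it from turning, without opening it first; there press its orange safety cap down, twist it anticlockwise until it comes free, and lift it off. Finish while still holding the cap in the gripper, a few centimetres straight above the open bottle, with the bottle left standing in the cradle. Never tip the bottle over, and leave the tank, canister, reels, squeegee, beaker and film pot where they are.

Things in the scene. Friction and masses are not known exactly. Their poses are not given: they have to be found in the camera images.
- bottle: Loose amber bottle, 0.32 kg. Square upright body 54 x 54 mm, 84 mm high, blank labels on its +x and -x sides; round shoulder 48 mm across up to 90 mm; 128 mm high with the cap on. Origin: centre of the underside, z up, x and y square to the sides. It can be carried by the locked cap, which bears its weight and swivels only a few degrees.
- neck_top (a point): Centre of the top of the bottle's neck, 118 mm above the bottle's underside; the neck is 41 mm across over its two flanges. A sprung white plug stands 6 mm out of it: it pushes the cap up with 5 N at rest and about 13 N when the cap is pressed 6 mm, its hard stop.
- cap: Orange push-and-turn cap, 12-sided, 52 mm across flats (flats face its x axis and every 30 degrees from it), 26 mm high, 0.03 kg. Origin: centre of its skirt's underside, z up. Locked, that is 102 mm above the bottle's underside, on its axis, 12 mm above the shoulder, and its x lies along the bottle's x. Unpressed it can be neither turned nor pulled off; clockwise is always blocked.
- cap_top (a point): Centre of the cap's top, 26 mm above its origin; two white bars on it lie along the cap's x. To open: press the cap down 4 to 6 mm (5 is best), keep it pressed and turn it anticlockwise seen from above. Past 45 degrees it is free; turned 50 to 130 degrees relative to the bottle it lifts straight off, clear of the neck after 17 mm.
- cradle: Fixed steel stand: foot 110 x 110 x 8 mm, narrow post, square tray open at the top. Pocket 62 x 62 mm with upright walls 8 mm high over the seat, then a rim flaring outwards, to 69 mm above the foot's underside (84 mm across). Origin: centre of the foot's underside, x and y square to the tray's walls.
- seat (a point): Centre of the black rubber seat in the cradle's pocket, 50 mm above the cradle's origin. The bottle's underside rests here. It fits any of four ways round with 4 mm free on each side, and can turn some 8 degrees before the walls stop it.
- tank: Bystander: black plastic developing tank, 86 mm across, 110 mm high, stands upright. Origin: centre of the underside, z up.
- canister: Bystander: round clear-white canister with a plain grey screw cap, 58 mm across, 113 mm high. Origin: centre of the underside.
- reel_a: Bystander: steel spiral reel lying flat, 87 mm across, 42 mm high. Origin: centre of the underside.
- reel_b: Bystander: a second steel spiral reel, same as the first.
- squeegee: Bystander: green squeegee lying flat, handle 130 x 22 x 18 mm along its x, 90 mm blade at its +x end. Origin: underside, middle of the handle.
- beaker: Bystander: clear plastic beaker, 68 mm across, 85 mm high. Origin: centre of the underside.
- filmpot: Bystander: small black film pot with grey lid, 34 mm across, 52 mm high. Origin: centre of the underside.
There are look-alikes about, which are no part of the job. Leave any turquoise look-alike of the cradle alone. There is more than one size of the cap; the job needs the smaller.

How it is judged (in metres and radians):
On the way, in this order (a step that is already met when the one before it is completed fails the run):
1. the bottle stands in the cradle with its cap still locked (z of bottle in the frame of cradle between 0.045 and 0.055 m and horizontal distance between bottle and cradle below 0.012 m and angle between bottle's own z axis and vertical below 0.1 rad and z of cap in the frame of bottle below 0.105 m and angle between the x axis of cap and the x axis of bottle, either way round below 0.25 rad), for 0.2 s.
2. in the cradle, the cap is turned while pressed down (z of bottle in the frame of cradle between 0.045 and 0.055 m and horizontal distance between bottle and cradle below 0.012 m and angle between bottle's own z axis and vertical below 0.1 rad and z of cap in the frame of bottle below 0.1005 m and angle between the x axis of cap and the x axis of bottle, either way round above 0.3 rad), for 0.05 s.
At the end, for the whole second after the job is handed in: The bottle stands upright (within 0.1 rad) on the cradle's seat, within 12 mm of its centre; the fingers hold the cap still, level within 0.35 rad, within 35 mm of the bottle's axis, its skirt 20 to 122 mm above the neck's top, touching nothing of the bottle (z of bottle in the frame of cradle between 0.045 and 0.055 m and horizontal distance between bottle and cradle below 0.012 m and angle between bottle's own z axis and vertical below 0.1 rad and z of cap in the frame of bottle between 0.138 and 0.24 m and horizontal distance between cap and bottle below 0.035 m and angle between cap's own z axis and vertical below 0.35 rad and contact force between the fingers and cap above 1 N and contact force between cap and bottle below 0.05 N and linear speed of each of cap, bottle below 0.03 m/s); the arm keeps its last pose, push and grip.
It fails at once if the bottle is tipped over (angle between bottle's own z axis and vertical above 0.6 rad).
It fails at once if the tank, canister, a reel, the squeegee, the beaker or the film pot is pushed more than 30 mm from its place (distance of any of tank, canister, reel_a, reel_b, squeegee, beaker, filmpot from where it was at the start of the episode above 0.03 m).
It also fails if it takes over 67 s, if anything falls off the work surface, if the arm or the gripper's body presses on something with over 40 N, if the wrist force passes 120 N, or if a joint passes its speed limit or range.

## Working session

There is one attempt and no reset: what is moved stays moved. The work goes in short steps, Python scripts to look and compute and a tool call to move; the robot and the scene stay as the last step left them, time stands still between calls to the robot, and variables do not carry over. Pictures are saved under pics/ and viewed, and the job is handed in when it is done.

Besides the shell and the picture viewer there is one more tool, called after "Emit:" by a JSON object that holds its "op" and its "data". servo_tool: Moves the arm, as the interface text tells. Its arguments: {"type":"object","properties":{"increments":{"type":"array"},"squeeze":{"type":"number"}},"required":["increments"]}

```bash
ls; mkdir -p pics; python3 - <<'E'
from plant import *
import cv2, numpy as np
s=state(); print(s)
for n in("side","top"):
    p,d=snapshot(n); cv2.imwrite(f"pics/{n}0.png",p[:,:,::-1]); np.save(f"{n}0_d.npy",d); np.save(f"{n}0_p.npy",p)
    print(n,calibration(n))
E
```

```text
pics
{'time_s': 0.0, 'joint_pos': array([65.77541039, 26.83561468, -0.66242965, 91.88236946,  0.343596  ,
       61.3860064 , -3.22682215]), 'dq': array([ 0.03694822,  0.07099856,  0.01084662,  0.06526508,  0.05741854,
       -0.0235914 ,  0.0454207 ]), 'joint_efforts': array([ 1.02159367e-03, -5.20581436e+01, -1.19308455e-02, -2.43749517e+01,
       -5.66155929e-02,  1.75569509e-02,  1.59811161e-04]), 'position': array([ 0.24066699, -0.60316255,  0.21363423]), 'eef_rot': array([[-7.88365458e-04,  3.70620752e-01, -9.28783956e-01],
       [ 1.59706070e-03, -9.28782593e-01, -3.70621564e-01],
       [-9.99998414e-01, -1.77550959e-03,  1.40316279e-04]]), 'ft_force': array([ 0.12543972, -0.85184733,  0.00329185]), 'wrist_torque': array([-0.02618772, -0.01232338, -0.01813982]), 'width': 0.09181428586863254}
side {'fx': 512.8017842411621, 'fy': 512.8017842411621, 'cx': 288.2943451416666, 'cy': 210.49977348088652, 'distortion': array([-0.14713105,  0.        ,  0.        ,  0.        ,  0.        ]), 'R': array([[-0.68711693, -0.72637464, -0.01581818],
       [-0.50649874,  0.49450645, -0.70634439],
       [ 0.52089284, -0.47732929, -0.70769159]]), 't': array([0.40647669, 0.36392224, 0.92981714])}
top {'fx': 516.2376167610533, 'fy': 516.2376167610533, 'cx': 281.5572115840836, 'cy': 214.87812781126044, 'distortion': array([0.04262397, 0.        , 0.        , 0.        , 0.        ]), 'R': array([[-0.02789522, -0.99957192, -0.00882256],
       [-0.99381413,  0.02868151, -0.10728857],
       [ 0.10749569,  0.00577514, -0.99418878]]), 't': array([-0.00164477,  0.60961752,  1.47186241])}
```

View pics/side0.png

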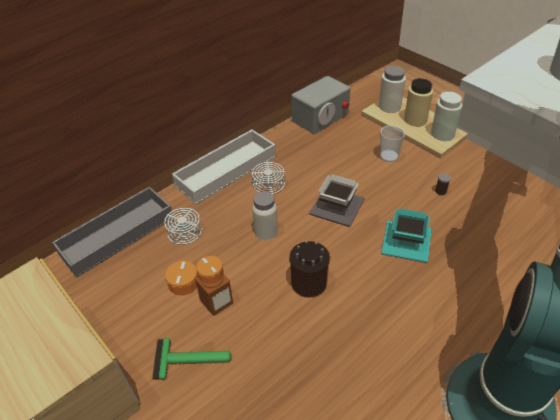

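View pics/top0.png

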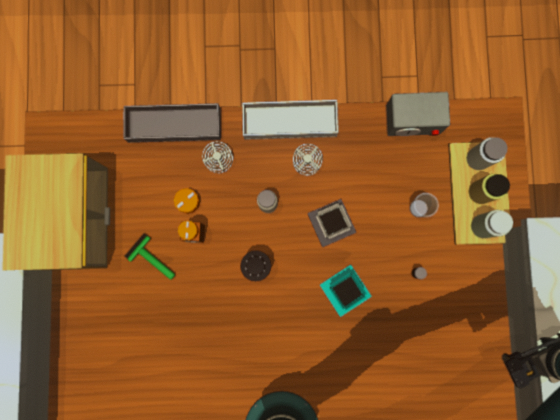

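The side view shows two orange caps: one on the amber bottle (209,268) and one loose and larger (181,277). It also shows a steel cradle (338,195) and a turquoise one (408,235). In the top view the bottle's cap is at (189,231), the loose cap at (186,201), the steel cradle at (333,222) and the turquoise one at (346,291). I want the cap on the square bottle and the steel cradle. I'll confirm both in crops and measure them.

```bash
cat > h.py <<'E'
import numpy as np, cv2
from plant import *
def K(c): return np.array([[c['fx'],0,c['cx']],[0,c['fy'],c['cy']],[0,0,1]])
def ray(c,uv):
    n=cv2.undistortPoints(np.array(uv,float).reshape(-1,1,2),K(c),c['distortion']).reshape(-1,2)
    d=np.c_[n,np.ones(len(n))]@c['R']; o=-c['R'].T@c['t']; return o,d
def onplane(c,uv,z):
    o,d=ray(c,uv); return o+d*((z-o[2])/d[:,2])[:,None]
def proj(c,X):
    r=cv2.Rodrigues(c['R'])[0]; return cv2.projectPoints(np.array(X,float).reshape(-1,3),r,c['t'],K(c),c['distortion'])[0].reshape(-1,2)
def cloud(c,d):
    v,u=np.mgrid[:420,:560]; n=cv2.undistortPoints(np.stack([u,v],-1).reshape(-1,1,2).astype(float),K(c),c['distortion']).reshape(-1,2)
    X=np.c_[n,np.ones(len(n))]*d.reshape(-1,1); return ((X-c['t'])@c['R']).reshape(420,560,3)
E
python3 - <<'E'
from h import *
ims=[]
for n,bx in(("side",[(165,235,100,75),(300,165,100,75)]),("top",[(150,180,80,60),(295,190,80,60)])):
    p=np.load(n+"0_p.npy")
    ims.append(np.vstack([cv2.resize(p[y:y+h,x:x+w],(400,300),interpolation=cv2.INTER_CUBIC) for x,y,w,h in bx]))
cv2.imwrite("pics/crop0.png",np.hstack(ims)[:,:,::-1])
for n in("side","top"):
    c=calibration(n);p=np.load(n+"0_p.npy");d=np.load(n+"0_d.npy");P=cloud(c,d)
    hsv=cv2.cvtColor(p,cv2.COLOR_RGB2HSV)
    m=cv2.inRange(hsv,(9,200,150),(20,255,255))
    top=P[...,2]
    nn,l,st,ce=cv2.connectedComponentsWithStats(m)
    for i in range(1,nn):
        if st[i,4]>60:
            pts=P[l==i]; print(n,st[i],ce[i].round(1),'z',np.percentile(pts[:,2],[5,50,95]).round(3),'xy',np.median(pts,0).round(3))
E
```

```text
top [ 450   96   74   28 1429] [483.2 108.3] z [-0.004  0.002  0.008] xy [ 0.919 -0.628  0.002]
top [339 103  46  16 652] [361.1 110.5] z [-0.004  0.002  0.008] xy [ 0.924 -0.268  0.002]
top [223 106  19  22 290] [231.6 117.2] z [-0.003  0.002  0.008] xy [0.916 0.124 0.002]
top [  24  109   99   32 2419] [ 74.1 124.8] z [-0.004  0.002  0.007] xy [0.906 0.597 0.002]
top [448 125  58   4 132] [470.2 126.1] z [-0.004  0.003  0.008] xy [ 0.864 -0.583  0.003]
top [344 126  42   5 112] [367.8 128.4] z [-0.004  0.002  0.008] xy [ 0.867 -0.289  0.002]
top [224 131  18   5  68] [232.1 132.7] z [-0.003  0.002  0.007] xy [0.867 0.124 0.002]
top [   61   141   442   177 42041] [278.1 231.3] z [-0.004  0.002  0.008] xy [ 0.553 -0.005  0.002]
top [506 140  21  25 448] [516.2 152.1] z [-0.005  0.002  0.008] xy [ 0.78  -0.721  0.002]
top [507 167  22  42 767] [518.3 187. ] z [-0.004  0.002  0.008] xy [ 0.675 -0.719  0.002]
top [431 191  19  10 126] [442.4 195.2] z [-0.003  0.002  0.007] xy [ 0.658 -0.498  0.002]
top [361 301  61   6 186] [391.8 303.7] z [-0.004  0.001  0.007] xy [ 0.344 -0.334  0.001]
top [ 373  318  136   53 3192] [446.6 347. ] z [-0.004  0.002  0.007] xy [ 0.219 -0.486  0.002]
top [   58   321   297    99 19443] [184.1 368.9] z [-0.004  0.001  0.007] xy [0.186 0.288 0.001]
top [ 318  367  198   53 5468] [416.1 395.5] z [-0.004  0.001  0.007] xy [ 0.084 -0.365  0.001]
top [478 374  31   4  78] [494.8 375.8] z [-0.004  0.002  0.007] xy [ 0.136 -0.612  0.002]
```

View pics/crop0.png

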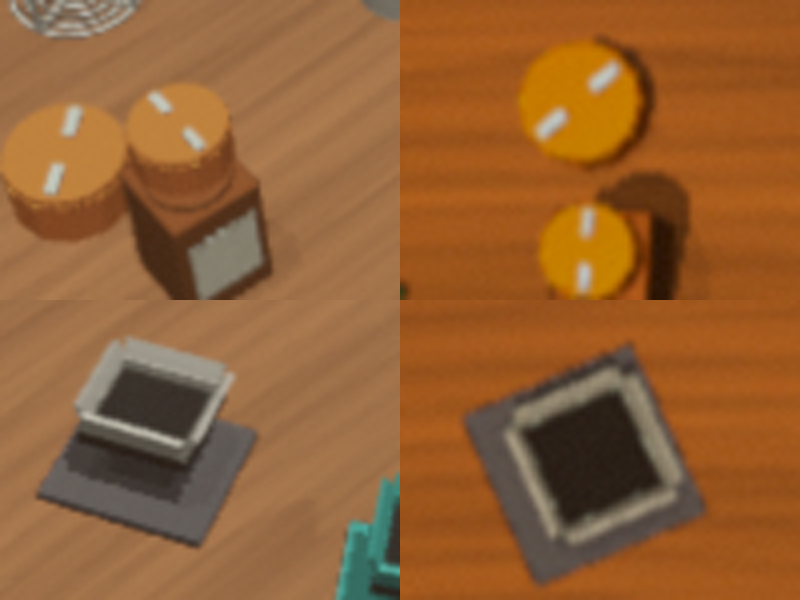

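The crops confirm it. The bottle's cap is the smaller one and sits on the square labelled body, while the larger one lies loose on the table. The steel cradle has a black seat and a pale rim. Next I'll measure them.

```bash
python3 - <<'E'
from h import *
for n,bb,cr in(("side",(190,250,45,40),(300,165,75,60)),("top",(170,215,45,35),(300,190,70,60))):
    c=calibration(n);p=np.load(n+"0_p.npy");d=np.load(n+"0_d.npy");P=cloud(c,d)
    def sub(b): m=np.zeros((420,560),bool);m[b[1]:b[1]+b[3],b[0]:b[0]+b[2]]=1;return m
    m=sub(bb)&(P[...,2]>.118)&(P[...,2]<.137)
    v,u=np.nonzero(m)
    (e)=cv2.minEnclosingCircle(onplane(c,np.c_[u,v],.128)[:,:2].astype(np.float32)*1000)
    print(n,'cap cloud',m.sum(),P[m].mean(0).round(4),'plane',onplane(c,np.c_[u,v],.128).mean(0).round(4),e)
    hsv=cv2.cvtColor(p,cv2.COLOR_RGB2HSV)
    w=m&(hsv[...,1]<110)&(hsv[...,2]>120)
    v,u=np.nonzero(w);X=onplane(c,np.c_[u,v],.128)[:,:2]
    t=cv2.fitLine(X.astype(np.float32),cv2.DIST_L2,0,.001,.001).ravel();print('bars',w.sum(),X.mean(0).round(4),np.degrees(np.arctan2(t[1],t[0])))
    # seat
    dk=sub(cr)&(hsv[...,2]<75)&(abs(P[...,2]-.05)<.008)
    nn,l,st,ce=cv2.connectedComponentsWithStats(dk.astype(np.uint8));i=1+st[1:,4].argmax()
    v,u=np.nonzero(l==i);X=onplane(c,np.c_[u,v],.05)[:,:2]
    r=cv2.minAreaRect((X*1000).astype(np.float32));print('seat',st[i],r,P[l==i].mean(0).round(4))
    ft=sub(cr)&(abs(P[...,2]-.008)<.02)&(hsv[...,1]<110)
    rm=sub(cr)&(P[...,2]>.061)&(P[...,2]<.078)
    for nm,mm,z in(('foot',ft,.008),('rim',rm,.069)):
        v,u=np.nonzero(mm);X=onplane(c,np.c_[u,v],z)[:,:2]
        print(nm,mm.sum(),cv2.minAreaRect((X*1000).astype(np.float32)),P[mm].mean(0).round(4))
    # loose cap & neighbours
    for nm,b in (("loose",(165,180,45,35)),) if n=="top" else ():
        m=sub(b)&(P[...,2]>.02)&(P[...,2]<.06);print(nm,P[m].mean(0),P[m].min(0),P[m].max(0))
    # bottle body label side
    m=sub((190,250,60,65) if n=="side" else (170,215,50,35))&(P[...,2]>.02)&(P[...,2]<.08); print('body',P[m].min(0),P[m].max(0))
    # all obstacles height>0.08
    if n=="top":
        mm=((P[...,2]>.015)&(P[...,2]<.3)).astype(np.uint8);nn,l,st,ce=cv2.connectedComponentsWithStats(mm)
        for i in range(1,nn):
            if st[i,4]>60: q=P[l==i];print(ce[i].round(),q.mean(0).round(3),'zmax',np.percentile(q[:,2],98).round(3))
E
```

```text
side cap cloud 483 [0.56   0.2447 0.1257] plane [0.5584 0.2457 0.128 ] ((558.646728515625, 246.7969970703125), 29.636005401611328)
bars 40 [0.5625 0.2423] -3.3946714
seat [325 182  27  17 268] ((585.8388671875, -167.25152587890625), (56.68547821044922, 43.75349044799805), 22.187456130981445) [ 0.5871 -0.1688  0.048 ]
foot 911 ((594.3023071289062, -180.8901824951172), (120.86758422851562, 167.18093872070312), 22.162694931030273) [ 0.5701 -0.1494  0.0062]
rim 257 ((579.180908203125, -158.5123291015625), (81.2654800415039, 83.9482650756836), 21.845813751220703) [ 0.5847 -0.1625  0.0654]
body [0.53196986 0.21694952 0.02004829] [0.66675664 0.27229751 0.07998442]
top cap cloud 300 [0.5668 0.2376 0.1292] plane [0.5669 0.2379 0.128 ] ((566.8980102539062, 237.72869873046875), 26.828014373779297)
bars 20 [0.5666 0.2391] -4.5901594
seat [320 208  27  27 422] ((585.4065551757812, -165.75381469726562), (60.35983657836914, 60.29789352416992), 21.835277557373047) [ 0.5852 -0.1656  0.0515]
foot 510 ((585.5964965820312, -165.3456268310547), (106.78348541259766, 108.28819274902344), 21.947446823120117
[... 449 characters left out ...]
121.] [0.897 0.305 0.037] zmax 0.052
[509. 239.] [ 0.521 -0.63   0.111] zmax 0.191
[217. 155.] [0.789 0.166 0.043] zmax 0.05
[307. 158.] [ 0.774 -0.099  0.042] zmax 0.05
[ 43. 262.] [0.49  0.609 0.159] zmax 0.196
[186. 200.] [0.661 0.258 0.036] zmax 0.044
[267. 201.] [0.643 0.021 0.1  ] zmax 0.12
[425. 204.] [ 0.625 -0.429  0.06 ] zmax 0.09
[333. 220.] [ 0.587 -0.166  0.058] zmax 0.075
[191. 231.] [0.564 0.231 0.106] zmax 0.134
[151. 259.] [0.494 0.365 0.019] zmax 0.026
[255. 265.] [0.465 0.057 0.102] zmax 0.116
[419. 273.] [ 0.43  -0.404  0.049] zmax 0.06
[347. 291.] [ 0.386 -0.198  0.057] zmax 0.073
[534. 395.] [ 0.109 -0.661  0.118] zmax 0.191
[282. 411.] [ 0.063 -0.005  0.044] zmax 0.118
```

The measurements agree between the two views. The cap axis is about (0.566, 0.239) with yaw about -4°. The cradle is at (0.586, -0.166) with yaw 21.9°, and its sizes are right (seat 60 mm, foot 107 mm). I'll grip across flats at yaw -64°, because that leaves room on joint 7 for the twist.

```bash
cat >> h.py <<'E'
def plan(target,yaw):
    "tool y yaw; prints turn then shift in the turned, vertical frame"
    s=state();R=s['eef_rot'];a=np.radians(yaw)
    y=np.array([np.cos(a),np.sin(a),0]);x=np.array([0,0,-1.]);G=np.c_[x,y,np.cross(x,y)]
    rv=cv2.Rodrigues(R.T@G)[0].ravel()
    print('t',round(s['time_s'],2),'pos',s['position'].round(4),'yaw',np.degrees(np.arctan2(R[1,1],R[0,1])).round(2),'q',s['joint_pos'].round(1),'F',s['ft_force'].round(2),'T',s['wrist_torque'].round(2),'w',round(s['width'],4))
    print('rotvec tool',rv.round(4),'then shift mm',(G.T@(np.array(target)-s['position'])*1000).round(1),'tilt',np.degrees(np.arccos(-R[2,0])).round(2))
E
python3 -c "
from h import *
plan([.5655,.239,.2155],-64)"
```

```text
t 0.1 pos [ 0.2408 -0.6032  0.2137] yaw -68.24 q [65.8 26.8 -0.7 91.9  0.3 61.4 -3.2] F [-0.42  0.61  0.05] T [0.02 0.05 0.  ] w 0.0921
rotvec tool [-0.074   0.      0.0016] then shift mm [  -1.8 -614.6 -661.1] tilt 0.09
```

Emit:
{"op": "servo_tool", "data": {"increments": [[[0,0,0],[-0.074,0,0],-1],[[0,-25,-27],[0,0,0],-1],[[0,-25,-27],[0,0,0],-1],[[0,-25,-27],[0,0,0],-1],[[0,-25,-27],[0,0,0],-1],[[0,-25,-27],[0,0,0],-1],[[0,-25,-27],[0,0,0],-1],[[0,-25,-27],[0,0,0],-1]], "squeeze": 50}}

```text
time_s: 0.9
position: [0.3343, -0.3619, 0.2143]
eef_rot: [[-0.0, 0.438, -0.899], [0.0, -0.899, -0.438], [-1.0, -0.0, 0.0]]
ft_force: [0.3, -1.7, -0.2]
width: 0.0917
```

Emit:
{"op": "servo_tool", "data": {"increments": [[[0,-25,-27],[0,0,0],-1],[[0,-25,-27],[0,0,0],-1],[[0,-25,-27],[0,0,0],-1],[[0,-25,-27],[0,0,0],-1],[[0,-25,-27],[0,0,0],-1],[[0,-25,-27],[0,0,0],-1],[[0,-25,-27],[0,0,0],-1],[[0,-25,-27],[0,0,0],-1]]}}

```text
time_s: 1.7
position: [0.4407, -0.0877, 0.2145]
eef_rot: [[-0.0, 0.438, -0.899], [-0.0, -0.899, -0.438], [-1.0, 0.0, 0.0]]
ft_force: [1.0, 0.1, 0.1]
width: 0.0918
```

Emit:
{"op": "servo_tool", "data": {"increments": [[[0,-25,-27],[0,0,0],-1],[[0,-25,-27],[0,0,0],-1],[[0,-25,-27],[0,0,0],-1],[[0,-25,-27],[0,0,0],-1],[[0,-25,-27],[0,0,0],-1],[[0,-25,-27],[0,0,0],-1],[[0,-25,-27],[0,0,0],-1],[[0,0,0],[0,0,0],-1]]}}

```text
time_s: 2.5
position: [0.5339, 0.1565, 0.2143]
eef_rot: [[-0.0, 0.444, -0.896], [0.003, -0.896, -0.444], [-1.0, -0.003, -0.001]]
ft_force: [0.5, 0.5, 0.3]
width: 0.0921
```

```bash
python3 -c "
from h import *
plan([.5655,.239,.13],-64)
p,d=snapshot('side');cv2.imwrite('pics/side1.png',p[:,:,::-1])
p,d=snapshot('top');cv2.imwrite('pics/top1.png',p[:,:,::-1])"
```

```text
t 2.5 pos [0.5339 0.1565 0.2143] yaw -63.62 q [  3.4  20.8 -28.6 103.7  11.3  58.3 -93.2] F [0.52 0.52 0.31] T [-0.02  0.04 -0.04] w 0.0921
rotvec tool [ 0.0067 -0.0015  0.0031] then shift mm [ 84.3 -60.3 -64.5] tilt 0.2
```

Emit:
{"op": "servo_tool", "data": {"increments": [[[10,-15,-16],[0.003,0,0],-1],[[15,-15,-16],[0,0,0],-1],[[15,-15,-16],[0,0,0],-1],[[15,-15,-16],[0,0,0],-1],[[0,0,0],[0,0,0],-1],[[0,0,0],[0,0,0],-1]]}}

```text
time_s: 3.2
position: [0.5649, 0.2311, 0.1592]
eef_rot: [[-0.001, 0.435, -0.901], [-0.002, -0.901, -0.435], [-1.0, 0.001, 0.002]]
ft_force: [0.4, 0.5, 0.2]
width: 0.0916
```

```bash
python3 -c "
from h import *
p,d=snapshot('side');cv2.imwrite('pics/side2.png',cv2.resize(p[150:350,130:330,::-1],(600,600)))
p,d=snapshot('top');cv2.imwrite('pics/top2.png',cv2.resize(p[150:350,90:290,::-1],(600,600)))
plan([.5655,.239,.099],-64)"
```

```text
t 3.3 pos [0.5655 0.2309 0.1602] yaw -64.3 q [  -5.2   29.5  -27.1   98.9   15.9   55.4 -102.6] F [ 0.21 -0.52  0.01] T [-0.01 -0.01 -0.05] w 0.0923
rotvec tool [-0.0052 -0.0001 -0.0013] then shift mm [61.2 -7.3 -3.6] tilt 0.08
```

View pics/side2.png

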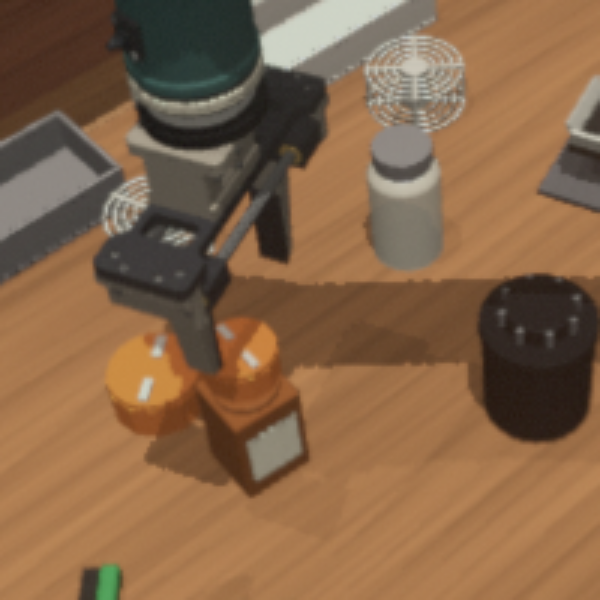

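View pics/top2.png

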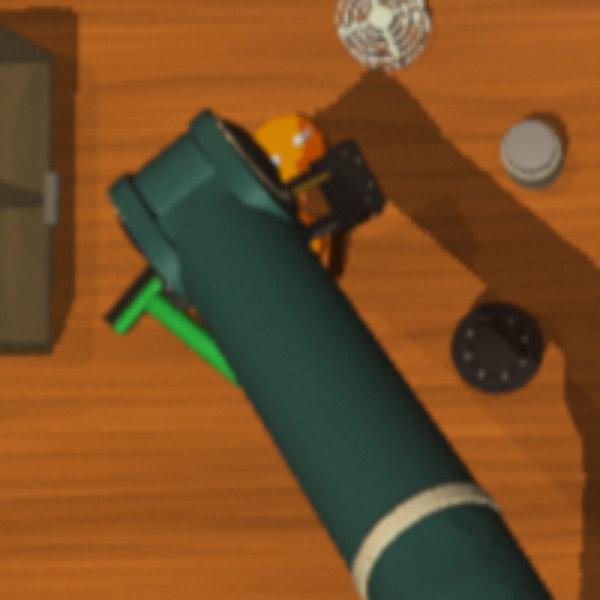

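In the crops the open fingers are above the cap: side crop about (205,370) and (275,260), cap at (250,350). The fingers straddle it as intended. I'll make the last centring shift and then go down.

Emit:
{"op": "servo_tool", "data": {"increments": [[[0,-7,-4],[-0.005,0,0],-1],[[15,0,0],[0,0,0],-1],[[15,0,0],[0,0,0],-1],[[15,0,0],[0,0,0],-1],[[15,0,0],[0,0,0],-1],[[0,0,0],[0,0,0],-1],[[0,0,0],[0,0,0],-1]]}}

```text
time_s: 4.0
position: [0.5654, 0.2409, 0.0988]
eef_rot: [[-0.001, 0.44, -0.898], [-0.0, -0.898, -0.44], [-1.0, -0.0, 0.001]]
ft_force: [0.6, 0.4, -0.2]
width: 0.0918
```

```bash
python3 -c "
from h import *
p,d=snapshot('side');cv2.imwrite('pics/side3.png',cv2.resize(p[200:320,150:270,::-1],(600,600)))
plan([.5655,.239,.099],-64)"
```

```text
t 4.05 pos [0.5659 0.2412 0.0995] yaw -63.88 q [  -7.3   34.1  -25.6  100.6   18.5   49.5 -105.1] F [-0.18  0.26  0.29] T [-0.04 -0.    0.04] w 0.092
rotvec tool [ 0.0021 -0.0001  0.0002] then shift mm [0.5 1.8 1.3] tilt 0.01
```

View pics/side3.png

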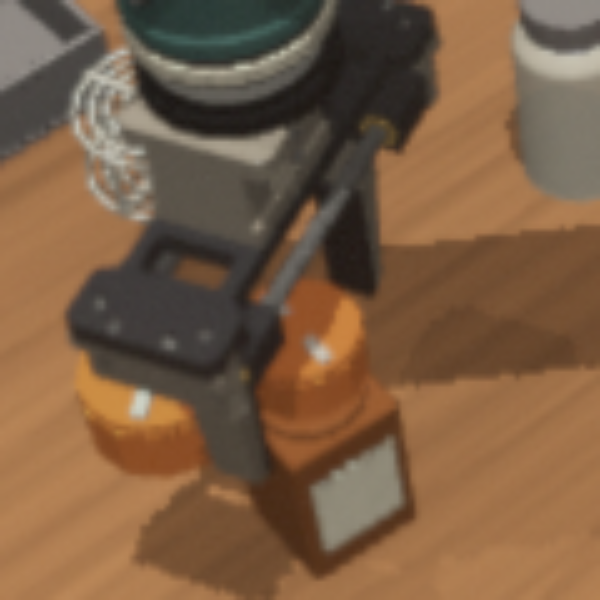

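The fingers straddle the cap with the skirt between the pads. I'll close and then lift a little.

Emit:
{"op": "servo_tool", "data": {"increments": [[[0,2,1],[0.002,0,0],-1],[[0,0,0],[0,0,0],0],[[0,0,0],[0,0,0],1],[[0,0,0],[0,0,0],1],[[0,0,0],[0,0,0],1],[[0,0,0],[0,0,0],1],[[0,0,0],[0,0,0],1],[[0,0,0],[0,0,0],1]], "squeeze": 50}}

```text
time_s: 4.85
position: [0.5655, 0.2393, 0.0996]
eef_rot: [[-0.0, 0.439, -0.899], [0.001, -0.899, -0.439], [-1.0, -0.001, -0.0]]
ft_force: [-0.7, 1.0, 0.1]
width: 0.0517
```

```bash
python3 -c "
from h import *
plan([.5655,.239,.099],-64)"
```

```text
t 4.85 pos [0.5655 0.2393 0.0996] yaw -63.98 q [  -7.1   34.   -25.6  100.7   18.5   49.4 -105. ] F [-0.72  1.05  0.11] T [ 0.29  0.15 -0.01] w 0.0517
rotvec tool [ 0.0004 -0.0001  0.0006] then shift mm [0.6 0.2 0.1] tilt 0.03
```

The width is 51.7 mm, so the pads are on the flats. Lifting.

Emit:
{"op": "servo_tool", "data": {"increments": [[[-5,0,0],[0,0,0],1],[[-10,0,0],[0,0,0],1],[[-20,0,0],[0,0,0],1],[[-25,0,0],[0,0,0],1],[[-25,0,0],[0,0,0],1],[[-25,0,0],[0,0,0],1],[[-20,0,0],[0,0,0],1],[[-5,0,0],[0,0,0],1]]}}

```text
time_s: 5.65
position: [0.5669, 0.2392, 0.2376]
eef_rot: [[0.004, 0.438, -0.899], [0.001, -0.899, -0.438], [-1.0, 0.001, -0.005]]
ft_force: [0.5, 0.3, -3.7]
width: 0.0519
```

```bash
python3 -c "
from h import *
p,d=snapshot('side');cv2.imwrite('pics/side4.png',cv2.resize(p[100:350,100:350,::-1],(600,600)))
plan([.586,-.1655,.235],-38)"
```

```text
t 5.7 pos [0.5665 0.2389 0.2368] yaw -64.02 q [  -4.5   25.3  -28.7   94.4   13.3   63.5 -100.8] F [ 0.36  0.09 -3.43] T [ 0.03 -0.03 -0.  ] w 0.0518
rotvec tool [-0.4541 -0.0031 -0.0014] then shift mm [  1.8 264.4 306.7] tilt 0.19
```

View pics/side4.png

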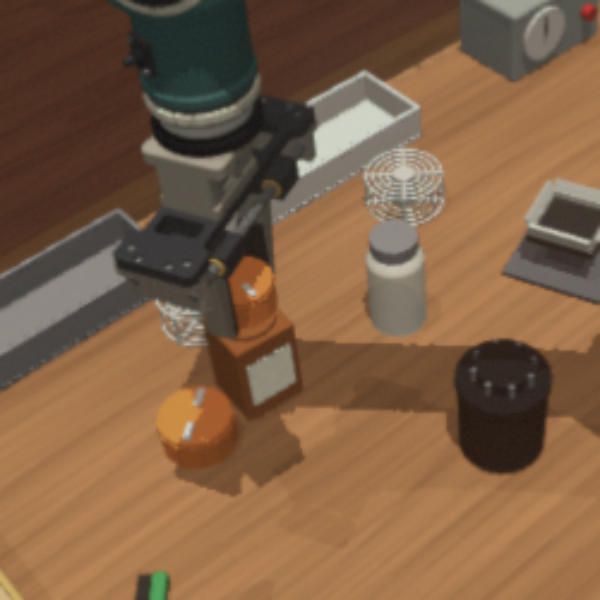

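The bottle hangs upright from its cap. Now carrying it to above the steel cradle.

Emit:
{"op": "servo_tool", "data": {"increments": [[[0,7,3],[0,0,0],1],[[0,14,6],[0,0,0],1],[[0,21,9],[0,0,0],1],[[0,21,9],[0,0,0],1],[[0,21,9],[0,0,0],1],[[0,21,9],[0,0,0],1],[[0,21,9],[0,0,0],1],[[0,21,9],[0,0,0],1]]}}

```text
time_s: 6.5
position: [0.5726, 0.076, 0.2332]
eef_rot: [[-0.003, 0.437, -0.899], [-0.001, -0.899, -0.437], [-1.0, -0.0, 0.003]]
ft_force: [-0.5, -0.1, -4.2]
width: 0.0515
```

Emit:
{"op": "servo_tool", "data": {"increments": [[[0,21,9],[0,0,0],1],[[0,21,9],[0,0,0],1],[[0,21,9],[0,0,0],1],[[0,21,9],[0,0,0],1],[[0,21,9],[0,0,0],1],[[0,21,9],[0,0,0],1],[[0,21,9],[0,0,0],1],[[0,21,9],[0,0,0],1]]}}

```text
time_s: 7.3
position: [0.581, -0.1062, 0.2331]
eef_rot: [[-0.003, 0.437, -0.899], [-0.0, -0.899, -0.437], [-1.0, -0.001, 0.003]]
ft_force: [0.8, -0.4, -3.8]
width: 0.0515
```

Emit:
{"op": "servo_tool", "data": {"increments": [[[0,21,9],[0,0,0],1],[[0,21,9],[0,0,0],1],[[0,12,5],[-0.09,0,0],1],[[0,5,2],[-0.09,0,0],1],[[0,0,0],[-0.09,0,0],1],[[0,0,0],[-0.09,0,0],1],[[0,0,0],[-0.09,0,0],1],[[0,0,0],[0,0,0],1]]}}

```text
time_s: 8.1
position: [0.5848, -0.169, 0.2331]
eef_rot: [[-0.003, 0.785, -0.62], [0.0, -0.62, -0.785], [-1.0, -0.002, 0.001]]
ft_force: [-1.6, -0.9, -2.6]
width: 0.0516
```

```bash
python3 -c "
from h import *
plan([.586,-.1655,.235],-38.1)"
```

```text
t 8.1 pos [ 0.5848 -0.169   0.2331] yaw -38.29 q [ 33.1  24.7 -26.6  95.3  12.1  63.1 -35.3] F [-1.63 -0.93 -2.62] T [-0.04 -0.04  0.01] w 0.0516
rotvec tool [-0.0033  0.0015  0.0024] then shift mm [-1.9 -1.2 -3.4] tilt 0.16
```

Emit:
{"op": "servo_tool", "data": {"increments": [[[0,-1,-3],[-0.003,0,0],1],[[15,0,0],[0,0,0],1],[[20,0,0],[0,0,0],1],[[13,0,0],[0,0,0],1],[[0,0,0],[0,0,0],1],[[0,0,0],[0,0,0],1]]}}

```text
time_s: 8.7
position: [0.5874, -0.1644, 0.1863]
eef_rot: [[-0.001, 0.787, -0.616], [0.0, -0.616, -0.787], [-1.0, -0.001, 0.0]]
ft_force: [0.8, -0.6, -3.4]
width: 0.0513
```

```bash
python3 - <<'E'
from h import *
plan([.586,-.1655,.150],-38.1)
p,d=snapshot('side');np.save('s5.npy',p)
c=calibration('side')
im=cv2.resize(p[110:235,275:400,::-1],(600,600),interpolation=cv2.INTER_CUBIC)
s=state();R=s['eef_rot'];b=s['position']-[0,0,.0996]
a=np.radians(21.9)
for (o,h) ,col in (((b,27),(0,255,0)),((np.array([.586,-.1655,.069]),42),(255,0,255))):
    q=[o+np.array([np.cos(a)*i-np.sin(a)*j,np.sin(a)*i+np.cos(a)*j,0])*h/1000 for i,j in((1,1),(1,-1),(-1,-1),(-1,1))]
    u=((proj(c,q)-[275,110])*4.8+2).astype(int);cv2.polylines(im,[u.reshape(-1,1,2)],True,col,1)
cv2.imwrite('pics/side5.png',im)
E
```

```text
t 8.7 pos [ 0.5874 -0.1644  0.1863] yaw -38.05 q [ 32.   27.4 -26.   97.8  13.8  57.9 -36.8] F [ 0.77 -0.64 -3.42] T [-0.01 -0.05 -0.02] w 0.0513
rotvec tool [0.0008 0.0001 0.0006] then shift mm [36.3 -0.4  1.7] tilt 0.03
```

View pics/side5.png

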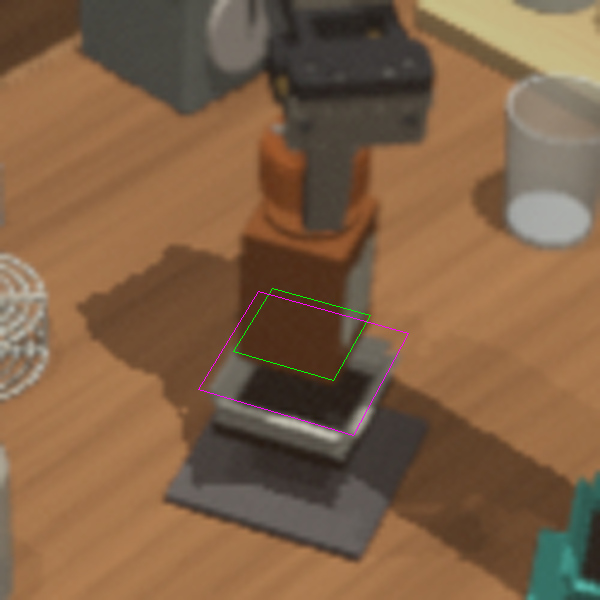

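The overlay from the tool pose puts the bottle's foot (green, about (300,335)) inside the rim square (magenta) with margin all round. The side calibration looks about 2 px off, but the same shift shows on both, so it cancels. Lowering gently and watching the force.

Emit:
{"op": "servo_tool", "data": {"increments": [[[4,-1,2],[0,0,0],1],[[6,0,0],[0,0,0],1],[[6,0,0],[0,0,0],1],[[5,0,0],[0,0,0],1],[[4,0,0],[0,0,0],1],[[0,0,0],[0,0,0],1]]}}

```text
time_s: 9.35
position: [0.5849, -0.1654, 0.1607]
eef_rot: [[-0.001, 0.788, -0.616], [0.0, -0.616, -0.788], [-1.0, -0.001, 0.001]]
ft_force: [-0.4, -0.1, -4.3]
width: 0.0513
```

```bash
python3 -c "
from h import *
plan([.585,-.165,.1496],-38.1)"
```

```text
t 9.35 pos [ 0.5849 -0.1654  0.1607] yaw -38.05 q [ 31.8  28.9 -25.5  99.3  14.7  55.2 -37.4] F [-0.44 -0.11 -4.26] T [-0.04 -0.06 -0.  ] w 0.0513
rotvec tool [0.001  0.0005 0.0013] then shift mm [11.1 -0.2 -0.4] tilt 0.08
```

No contact force yet. Down another 10 mm, slowly.

Emit:
{"op": "servo_tool", "data": {"increments": [[[3,0,0],[0,0,0],1],[[3,0,0],[0,0,0],1],[[2,0,0],[0,0,0],1],[[2,0,0],[0,0,0],1],[[0,0,0],[0,0,0],1],[[0,0,0],[0,0,0],1]]}}

```text
time_s: 9.95
position: [0.5854, -0.1655, 0.1516]
eef_rot: [[0.0, 0.788, -0.616], [-0.0, -0.616, -0.788], [-1.0, 0.0, 0.0]]
ft_force: [0.4, 0.1, -3.7]
width: 0.052
```

```bash
python3 -c "
from h import *
plan([.585,-.165,.1496],-38.1)
p,d=snapshot('side');cv2.imwrite('pics/side6.png',cv2.resize(p[110:235,275:400,::-1],(600,600),interpolation=cv2.INTER_CUBIC))"
```

```text
t 9.95 pos [ 0.5854 -0.1655  0.1516] yaw -38.05 q [ 31.6  29.5 -25.3  99.7  15.   54.1 -37.7] F [ 0.37  0.06 -3.71] T [ 0.   -0.03 -0.01] w 0.052
rotvec tool [ 0.0009  0.     -0.    ] then shift mm [ 2.  -0.6 -0.1] tilt 0.0
```

View pics/side6.png

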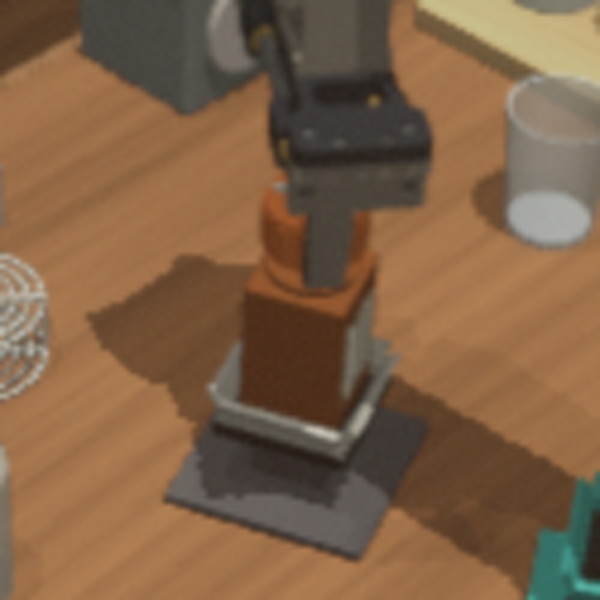

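The bottle is inside the rim, square with the walls and centred. I'll go down until it seats.

Emit:
{"op": "servo_tool", "data": {"increments": [[[1,0,0],[0,0,0],1],[[1,0,0],[0,0,0],1],[[0,0,0],[0,0,0],1],[[0,0,0],[0,0,0],1]]}}

```text
time_s: 10.4
position: [0.5853, -0.1655, 0.1496]
eef_rot: [[-0.0, 0.787, -0.616], [-0.0, -0.616, -0.787], [-1.0, -0.0, 0.0]]
ft_force: [-0.5, 0.2, -4.3]
width: 0.0513
```

Emit:
{"op": "servo_tool", "data": {"increments": [[[1,0,0],[0,0,0],1],[[1,0,0],[0,0,0],1],[[0,0,0],[0,0,0],1],[[0,0,0],[0,0,0],1]]}}

```text
time_s: 10.8
position: [0.5858, -0.1656, 0.1486]
eef_rot: [[0.001, 0.787, -0.616], [-0.001, -0.616, -0.787], [-1.0, 0.001, -0.0]]
ft_force: [-2.3, 0.9, 5.5]
width: 0.0518
```

Contact: the force jumped by about 9.5 N at TCP z 0.1486. I'll hold for step 1, then press 5 mm with the full grip.

Emit:
{"op": "servo_tool", "data": {"increments": [[[0,0,0],[0,0,0],1],[[0,0,0],[0,0,0],1],[[0,0,0],[0,0,0],1]], "squeeze": 60}}

```text
time_s: 11.1
position: [0.5858, -0.1656, 0.1486]
eef_rot: [[0.001, 0.787, -0.616], [-0.001, -0.616, -0.787], [-1.0, 0.001, -0.0]]
ft_force: [-2.4, 0.4, 6.0]
width: 0.0514
```

Emit:
{"op": "servo_tool", "data": {"increments": [[[1,0,0],[0,0,0],1],[[1,0,0],[0,0,0],1],[[1,0,0],[0,0,0],1],[[1,0,0],[0,0,0],1],[[0,0,0],[0,0,0],1],[[0,0,0],[0,0,0],1]]}}

```text
time_s: 11.7
position: [0.5861, -0.1656, 0.1454]
eef_rot: [[0.002, 0.787, -0.616], [-0.001, -0.616, -0.787], [-1.0, 0.002, -0.0]]
ft_force: [-3.6, 0.9, 9.8]
width: 0.0515
```

```bash
python3 -c "
from h import *
plan([.585,-.165,.1496],-38.1)
p,d=snapshot('side');cv2.imwrite('pics/side7.png',cv2.resize(p[110:235,275:400,::-1],(600,600),interpolation=cv2.INTER_CUBIC))"
```

```text
t 11.7 pos [ 0.5861 -0.1656  0.1454] yaw -38.05 q [ 31.4  29.9 -25.1 100.   15.3  53.4 -38. ] F [-3.58  0.91  9.77] T [0.12 0.78 0.03] w 0.0515
rotvec tool [ 0.0009 -0.0003 -0.0021] then shift mm [-4.2 -1.2  0.2] tilt 0.12
```

View pics/side7.png

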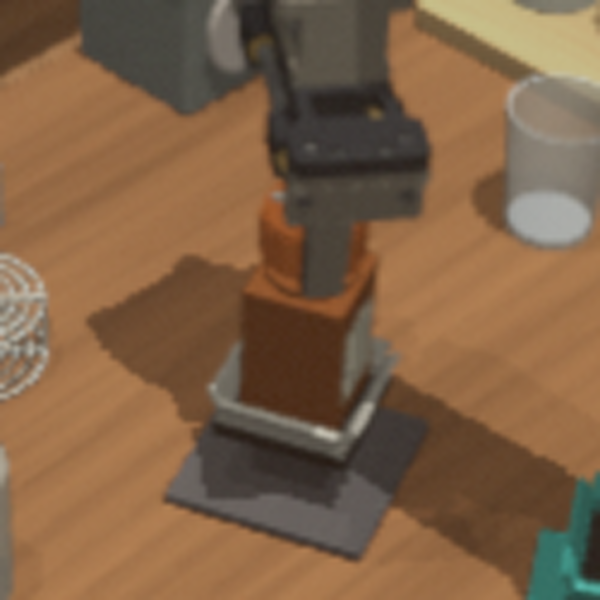

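The force of 9.8 N puts the cap about 3.8 mm down, which agrees with the travel. I'll press another 1.5 mm.

Emit:
{"op": "servo_tool", "data": {"increments": [[[1,0,0],[0,0,0],1],[[0.5,0,0],[0,0,0],1],[[0,0,0],[0,0,0],1],[[0,0,0],[0,0,0],1]]}}

```text
time_s: 12.15
position: [0.5862, -0.1656, 0.1443]
eef_rot: [[0.002, 0.788, -0.616], [-0.001, -0.616, -0.788], [-1.0, 0.002, -0.0]]
ft_force: [-4.3, 1.6, 11.5]
width: 0.0513
```

About 5 mm down at 11.5 N. Turning anticlockwise.

Emit:
{"op": "servo_tool", "data": {"increments": [[[0,0,0],[-0.06,0,0],1],[[0,0,0],[-0.06,0,0],1],[[0,0,0],[-0.06,0,0],1],[[0,0,0],[-0.06,0,0],1],[[0,0,0],[-0.06,0,0],1],[[0,0,0],[-0.06,0,0],1],[[0,0,0],[-0.06,0,0],1],[[0,0,0],[0,0,0],1]]}}

```text
time_s: 12.95
position: [0.587, -0.1653, 0.1445]
eef_rot: [[0.004, 0.971, -0.24], [-0.001, -0.24, -0.971], [-1.0, 0.004, -0.0]]
ft_force: [-1.2, 0.7, 10.7]
width: 0.0518
```

```bash
python3 -c "
from h import *
plan([.585,-.165,.1443],52)
p,d=snapshot('side');cv2.imwrite('pics/side8.png',cv2.resize(p[110:235,275:400,::-1],(600,600),interpolation=cv2.INTER_CUBIC))"
```

```text
t 12.95 pos [ 0.587  -0.1653  0.1445] yaw -13.9 q [ 35.4  31.2 -30.6  99.7  19.   54.1 -16.8] F [-1.16  0.71 10.69] T [0.27 0.52 0.08] w 0.0518
rotvec tool [-1.1502  0.002  -0.0035] then shift mm [ 0.2 -1.  -1.7] tilt 0.22
```

View pics/side8.png

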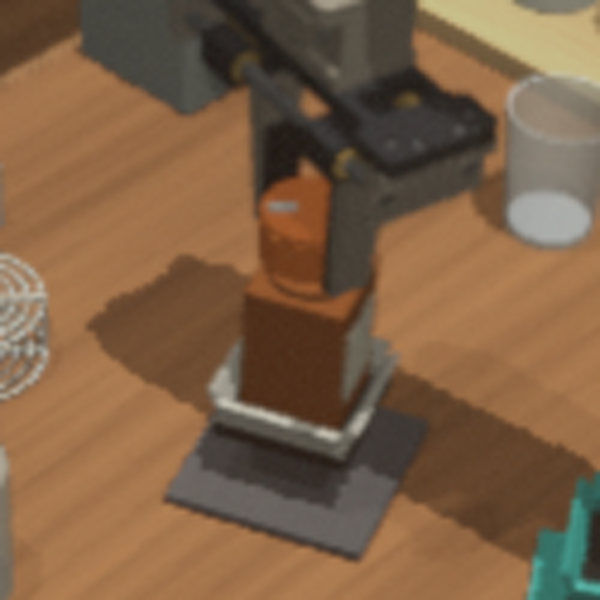

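The cap is turning (its bar moved to about (283,207) in the crop) and the bottle stays square in the pocket. Carrying on, with a slight extra press.

Emit:
{"op": "servo_tool", "data": {"increments": [[[0.5,0,0],[-0.08,0,0],1],[[0,0,0],[-0.08,0,0],1],[[0,0,0],[-0.08,0,0],1],[[0,0,0],[-0.08,0,0],1],[[0,0,0],[-0.08,0,0],1],[[0,0,0],[-0.08,0,0],1],[[0,0,0],[-0.08,0,0],1],[[0,0,0],[-0.04,0,0],1]]}}

```text
time_s: 13.8
position: [0.5868, -0.165, 0.1439]
eef_rot: [[0.003, 0.936, 0.351], [-0.0, 0.351, -0.936], [-1.0, 0.003, 0.002]]
ft_force: [-2.3, 1.4, 12.4]
width: 0.0515
```

```bash
python3 -c "
from h import *
plan([.585,-.165,.1443],52)"
```

```text
t 13.8 pos [ 0.5868 -0.165   0.1439] yaw 20.54 q [ 40.8  33.4 -38.5  99.4  24.5  55.7  13.4] F [-2.3   1.38 12.36] T [ 0.35  0.58 -0.05] w 0.0515
rotvec tool [-0.5491  0.0023 -0.0024] then shift mm [-0.4 -1.2 -1.4] tilt 0.19
```

Emit:
{"op": "servo_tool", "data": {"increments": [[[0,0,0],[-0.08,0,0],1],[[0,0,0],[-0.08,0,0],1],[[0,0,0],[-0.08,0,0],1],[[0,0,0],[-0.08,0,0],1],[[0,0,0],[-0.08,0,0],1],[[0,0,0],[-0.08,0,0],1],[[0,0,0],[0,0,0],1]]}}

```text
time_s: 14.5
position: [0.5867, -0.165, 0.1439]
eef_rot: [[0.003, 0.669, 0.743], [-0.0, 0.743, -0.669], [-1.0, 0.002, 0.002]]
ft_force: [-2.6, 1.7, 12.2]
width: 0.0514
```

```bash
python3 -c "
from h import *
plan([.585,-.165,.1443],52)
p,d=snapshot('side');cv2.imwrite('pics/side9.png',cv2.resize(p[110:235,275:400,::-1],(600,600),interpolation=cv2.INTER_CUBIC))"
```

```text
t 14.5 pos [ 0.5867 -0.165   0.1439] yaw 48.0 q [ 44.8  35.6 -44.7  99.1  29.1  57.3  37.4] F [-2.57  1.74 12.16] T [0.26 0.66 0.07] w 0.0514
rotvec tool [-0.0697  0.0024 -0.0017] then shift mm [-0.4 -1.1 -1.3] tilt 0.17
```

View pics/side9.png

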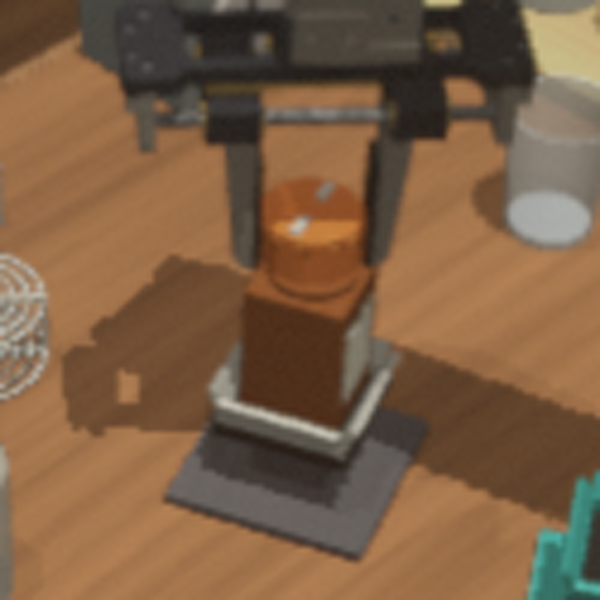

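The tool has turned 86°. The bars now run from (300,225) to (325,190), across their first direction, and the bottle has not turned. Lifting slowly.

Emit:
{"op": "servo_tool", "data": {"increments": [[[-2,0,0],[0,0,0],1],[[-3,0,0],[0,0,0],1],[[-3,0,0],[0,0,0],1],[[-4,0,0],[0,0,0],1],[[0,0,0],[0,0,0],1]]}}

```text
time_s: 15.05
position: [0.5856, -0.1657, 0.1539]
eef_rot: [[0.001, 0.671, 0.742], [-0.0, 0.742, -0.671], [-1.0, 0.0, 0.001]]
ft_force: [0.8, -0.1, -0.2]
width: 0.0513
```

Emit:
{"op": "servo_tool", "data": {"increments": [[[-4,0,0],[0,0,0],1],[[-6,0,0],[0,0,0],1],[[-10,0,0],[0,0,0],1],[[-12,0,0],[0,0,0],1],[[-12,0,0],[0,0,0],1],[[-8,0,0],[0,0,0],1],[[0,0,0],[0,0,0],1],[[0,0,0],[0,0,0],1]]}}

```text
time_s: 15.85
position: [0.5853, -0.1657, 0.2057]
eef_rot: [[0.0, 0.671, 0.742], [-0.0, 0.742, -0.671], [-1.0, -0.0, 0.0]]
ft_force: [0.0, -0.0, -0.7]
width: 0.0517
```

```bash
python3 -c "
from h import *
plan([.585,-.165,.2],48)
p,d=snapshot('side');cv2.imwrite('pics/side10.png',cv2.resize(p[90:240,265:415,::-1],(600,600),interpolation=cv2.INTER_CUBIC))
p,d=snapshot('top');cv2.imwrite('pics/top10.png',p[:,:,::-1])"
```

```text
t 15.85 pos [ 0.5853 -0.1657  0.2057] yaw 47.88 q [ 46.7  31.8 -47.1  96.2  25.6  63.4  40. ] F [ 0.03 -0.01 -0.7 ] T [-0.04 -0.07  0.03] w 0.0517
rotvec tool [-0.002   0.0003  0.0002] then shift mm [ 5.7  0.3 -0.6] tilt 0.02
```

View pics/side10.png

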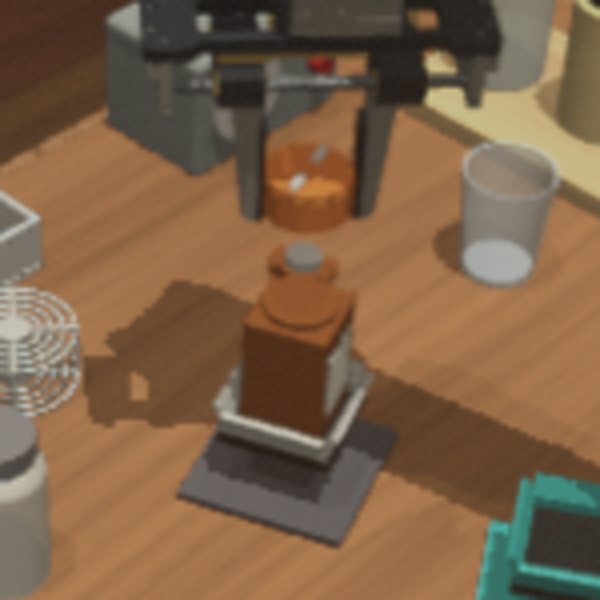

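View pics/top10.png

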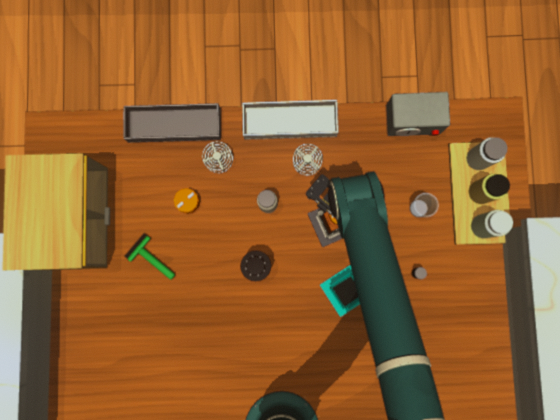

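The cap is off and level in the gripper (side crop about (308,187)). The open neck with its plug is at (303,262), straight below. The bottle stands square in the cradle and the bystanders are at their first pixels. By tool travel the skirt is about 158 mm above the bottle's underside, within the 138–240 mm allowed. Handing in.

```bash
python3 -c "
from plant import *
print(close_job())"
```

```text
the job is handed in; nothing more can be done
None
```

The job is handed in at about 16 s of the 67 s allowed. The bottle stands open in the steel cradle, and the gripper holds the cap above it. I got no verdict back.

**What I did:** I carried the amber bottle by its locked cap and seated it in the steel cradle. Then I pressed the cap about 5 mm at 11–12 N, turned the tool 86° anticlockwise and lifted the cap straight off.

**Last checks:**
- **Grip:** the finger width is 51.7 mm, so the pads are still on the cap's flats, and the wrist force is only -0.7 N.
- **Cap position:** the skirt is about 40 mm above the neck's top, worked out from tool travel, and on the bottle's axis.
- **Bottle:** in the side picture it stands upright and square in the pocket.
- **Bystanders:** they sit at the same places as at the start by eye in the top picture; I didn't measure them again.

**Disagreement:** the two cameras differed by up to about 5 mm on the cap's bars. The side view's cradle rim was about 9 mm off, partly because its mask picked up the walls. I used the top camera for positions, and the force readings during seating fitted them.

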